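# Refit a cartridge and close the recorder's access panel

### The job

Put the green data cartridge back, fully down, into the recorder's bay with the green label and let go of it. Then turn the orange quarter-turn fastener clockwise until the slot line along its wing points at the two black marks on the access panel, and only then press the panel down flush with the recorder's deck. Finish while still holding the panel pressed flush, with nothing else on the bench disturbed, the yellow cartridge included.

Things in the scene. Friction and masses are not known exactly. Their poses are not given: they have to be found in the camera images.
- recorder: Black fixed box, 170 (its x) x 330 (y) x 60 mm; origin: centre of its underside, z up. Flat top (deck) at z = 60 mm; rubber corners stand 3 mm higher. Grey access panel centred at y = +75 mm; three cartridge bays at x = 0, y = -30, -78, -126 mm, each 48 (x) x 24 (y) mm, 36 mm deep with a 1.5 mm chamfer (bay floor 24 mm above the bench)
- cartridge_green: Green block with a dark foot, 44 (its x) x 20 (y) x 64 mm high, 0.12 kg, standing upright on the bench. Origin: centre of its underside. It fits the bay either way round, its x along the recorder's x. Home, its underside is 36 mm below the deck and 28 mm stick out: grip its top 23 mm, across the 44 mm length, so that the fingertips stay above the deck
- cartridge_yellow: A yellow cartridge of the same size and origin, already home in the bay with the yellow label; leave it alone
- label_green: Green label: two flat green plates on the deck (24 x 36 x 1.6 mm), 50 mm to either side (along x) of the bay they belong to. Its origin is the centre of that bay's mouth, at deck height; axes parallel to the recorder's. Which bay is green, yellow or red changes
- panel: Grey access panel, 120 x 120 x 6 mm, in an opening of the deck. Origin: centre of its underside; axes as the recorder's. It rides straight up and down on a sprung gasket: at rest its top is 8 mm above the deck; it starts to move at about 3.5 N and is flush at about 8 N, on a hard stop. Let go, it rises again. It carries the fastener
- panel_travel (a joint): How far the panel is pressed down, m: 0 = raised, 0.008 = flush with the deck. With the fastener out of line its cross pin blocks the panel after about 2 mm
- panel_press (a point): Point on the panel's upper face on clear flat metal, 32 mm to +x of the panel's centre and 60 mm from the fastener's axis: a good place to press; the nearest edge is 28 mm away
- fastener (a joint): Turn of the fastener, rad, clockwise seen from above: 0 = wing along the recorder's x, 1.571 = wing along the recorder's y, pointing at the two black marks (aligned). It turns from 0 to 2.0 without a catch at the aligned place, and friction (0.05 N m) keeps it where it is left
- fastener_top (a point): Centre of the top of the orange wing, on the turning axis (28 mm to -x of the panel's centre). The wing is a bar 36 mm long (this point's x), 9 mm thick (y), 24 mm high, with a black slot line along its top, on a disc 36 mm across and 3 mm high on the panel. The two black marks (5 x 20 mm) lie on the panel to the +y and -y of the axis
- adapter: White power adapter, 60 x 130 x 34 mm, on the bench at the back; leave alone. Origin: centre of its underside
- driver: Black-handled screwdriver, 180 mm long, lying on the bench to the left; leave alone
- fixture: Round steel base, 84 mm across, 30 mm high, on the bench at the back; leave alone. Origin: centre of its underside
- pliers: Orange-handled pliers, about 160 mm long, lying on the bench at the back right; leave alone
Not all that is in view belongs to the job. What is meant by the cartridge_green is not purple, and is the larger of those in its own colour.

How it is judged:
By the outcome, as a careful person would: the job done as asked, in the order asked, and still so for the second after the job is handed in, while the arm keeps its last pose, push and grip.
It also fails if it takes over 58 s, if anything falls off the work surface, if the arm or the gripper's body presses on something with over 40 N, if the wrist force passes 120 N, or if a joint passes its speed limit or range.

### The arm

A 6-joint arm with a two-finger parallel gripper is mounted at the origin on the work surface. World frame = base frame: x ahead of the robot, y to its left, z up, the work surface at z = 0. Lengths are in m, angles in rad, forces in N, time in s.
With the tool pointing down it reaches from about 0.375 to 0.9 m from the base axis. Payload 3.1 kg.
Tool frame: the origin (TCP) lies on the centre line of the jaws, within the pads' length; the fingertips stand 14 mm ahead of it and the grasp point (between the pads) lies 5 mm behind it; z points along the fingers, y is the line along which they close (so a half turn about z gives the same grasp; the last joint's range is limited). The gripper opens to 87 mm and grips with 3 to 60 N. Pads are 19 mm wide; open, the fingers measure 117 mm over their backs; the gripper's body (75 mm by 190 mm) begins 51 mm behind the grasp point.
Start: joints at [-1.351, 0.527, 1.433, -0, 1.181, -0.178], TCP at [0.242, -0.576, 0.237] pointing down, gripper open.
Joint ranges: [-3.08, 3.08], [-0.75, 2.2], [0.22, 2.44], [-1.43, 4.57], [0, 2.65], [-2.85, 2.85]. Speed limits (rad/s): [2.79, 2.79, 3.14, 3.14, 3.14, 3.14].

### API

Orientations are given as a unit quaternion [x, y, z, w].
In Python, from rig import robot gives the robot as it stands.
- The arm moves only by the tool move_arm, never from a script. Its argument "commands" is a list of rows, each an object with "hand": the finger opening in cm, from 0 to 8.7; "travel": the shift along the tool's x, y, z in cm, a list of three; "twist": the turn, a rotation vector about the tool's x, y, z in degrees, a list of three. In form: [{"hand": hand, "travel": [dx, dy, dz], "twist": [wx, wy, wz]}, ...]. A call has 1 to 5 rows; each row shifts and turns the commanded pose from where the row before left it, along the tool's axes as they then stand; what a row does not reach is not made up. A row lasts 1/12 s, in which the tool goes at most 41.7 mm and 7.16 degrees, less where a joint would pass 70% of its speed; a pose out of reach is approached as far as the arm can. A call is refused whole if a number of a shift passes 4.17 or a number of a turn 7.16, either way. A call with a gripper value outside its range is refused whole. The fingers move at their own pace and stop on an object; "force" is the grip in N (left out, the last holds). Time passes only in rows, so rows that do not move let the fingers close. It gives the time, the measured TCP pose, the force, the opening and the grip force at its end, in the units of the state.
- robot.get_obs(): the state, without advancing time (a new reading comes with each control period).
- robot.camera(name): name is "scene" or "top"; returns a dict with "frame" (480x640x3 uint8, red, green, blue), "fov_y" (degrees; the focal length in pixels is half the picture's height over the tangent of half this angle, whatever the lens; pixels are square), "cx", "cy" (the principal point, pixels), "k1" (the pictures are not rectified: a ray, as slopes to the right and down, at radius r is drawn at 1 + k1 r^2 times it, then the intrinsics apply), "extrinsics" (4x4, takes a point from camera to world coordinates). Camera axes: x right, y down, z forward; pixel columns grow to the right and rows downward; lengths in m; the calibration is good to about 2 mm. A picture is of the moment at which its call begins. There is no depth.
- robot.hand_in(): hands the job in; it is judged then, once.
The state is a dict: "time": time; "q": joint angles; "joint_velocities": joint speeds; "joint_torque": joint torques, N m; "position": TCP position; "tool_rot": TCP orientation; "ft_force": force on the tool from outside, world axes, zero at the start; "moment": the same for the moment, N m; "grip_width": finger opening in m; "grip_force": force on a finger pad.
Only numpy, scipy, OpenCV 4.12 (cv2) and the standard library are available. Lean on these libraries where they do the work, as an engineer would, in place of code of your own. Each camera call takes 0.05 s, during which the arm holds its last target. There are 200 camera calls.

## Working session

There is one attempt and no reset: what is moved stays moved. The work goes in short steps, Python scripts to look and compute and a tool call to move; the robot and the scene stay as the last step left them, time stands still between calls to the robot, and variables do not carry over. Pictures are saved under pics/ and viewed, at most 10 in all, crops included, and the job is handed in when it is done.

Besides the shell and the picture viewer there is one more tool, called after ">>>" in YAML: its name, and indented under it one key for each argument. move_arm: Moves the arm, as the interface text tells. Its arguments: {"type":"object","properties":{"commands":{"type":"array"},"force":{"type":"number"}},"required":["commands"]}

```bash
mkdir -p pics; ls
python3 - <<'E'
from rig import robot
import cv2,pickle
o=robot.get_obs();print({k:o[k] for k in('time','position','tool_rot','ft_force','grip_width')})
d={}
for n in('scene','top'):
    c=robot.camera(n);d[n]=c;cv2.imwrite(f'pics/{n}0.png',c['frame'][:,:,::-1]);print(n,c['fov_y'],c['cx'],c['cy'],c['k1'],c['extrinsics'])
pickle.dump(d,open('c0.pkl','wb'))
E
```

```text
pics
{'time': 0.0, 'position': array([ 0.24197751, -0.5754856 ,  0.23557048]), 'tool_rot': array([ 9.80284777e-01,  1.97586862e-01, -2.43946304e-05, -1.08921439e-03]), 'ft_force': array([ 0.05611978,  0.19158602, -0.33154326]), 'grip_width': 0.08690064018471623}
scene 55.1570244226545 312.0667660618659 232.53529536692582 -0.04244494731609186 [[ 0.81123693  0.37321907 -0.45011351  1.02833882]
 [ 0.58463661 -0.5049222   0.63502252 -0.64553955]
 [ 0.00973021 -0.77830656 -0.62780907  0.71886335]
 [ 0.          0.          0.          1.        ]]
top 44.62796495767215 313.22108536218667 252.29619352986126 0.0561058143622587 [[-0.00298066 -0.992784    0.1198793   0.39564934]
 [-0.9999939   0.00274064 -0.00216693  0.00357324]
 [ 0.00182275 -0.11988503 -0.99278611  1.63865826]
 [ 0.          0.          0.          1.        ]]
```

View pics/scene0.png

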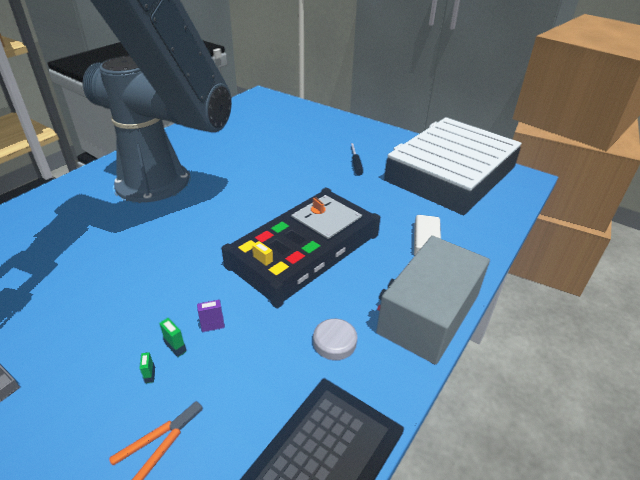

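View pics/top0.png

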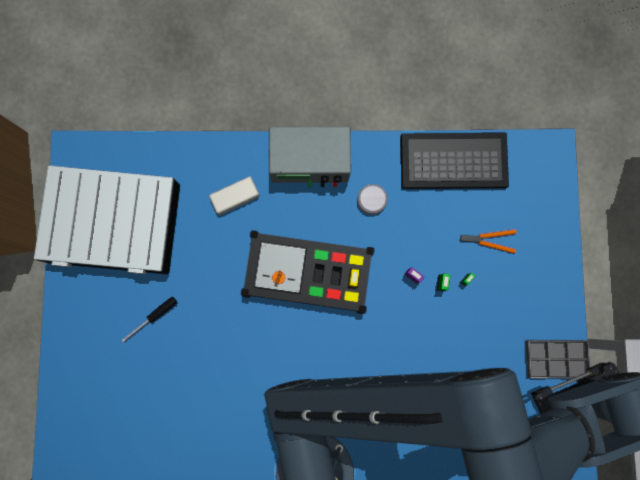

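The green candidates are the block at scene (172,335) / top (443,283) and the one at scene (147,365) / top (468,280). The first looks larger, and purple at (210,315) is excluded. I'll confirm this in an enlarged crop.

Run:
```python
import pickle,cv2,numpy as np
d=pickle.load(open('c0.pkl','rb'))
s=d['scene']['frame'][:,:,::-1];t=d['top']['frame'][:,:,::-1]
I=cv2.INTER_CUBIC
a=cv2.resize(s[285:385,130:230],(600,600),interpolation=I)
b=cv2.resize(t[260:300,400:480],(800,400),interpolation=I)
cv2.imwrite('pics/a.png',a)
c=cv2.resize(t[225:320,238:378],(800,543),interpolation=I)
cv2.imwrite('pics/c.png',c); cv2.imwrite('pics/b.png',b)
```

```text
(no output)
```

View pics/a.png

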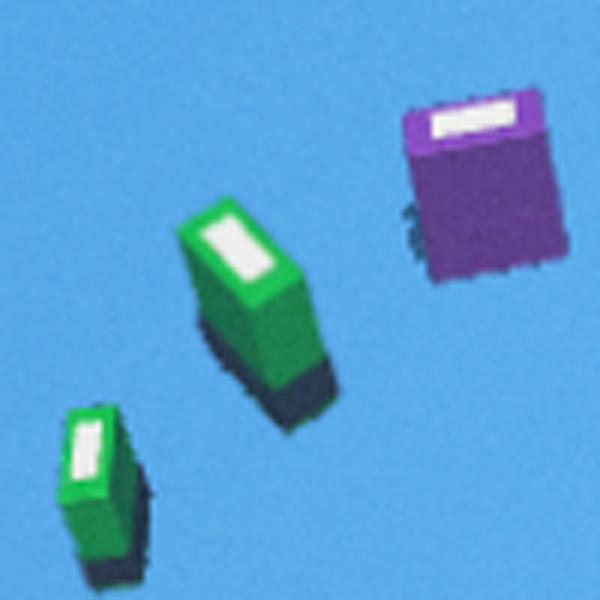

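View pics/b.png

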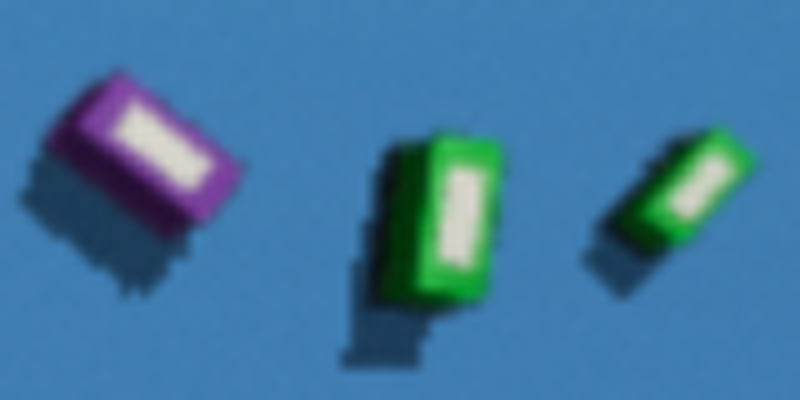

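View pics/c.png

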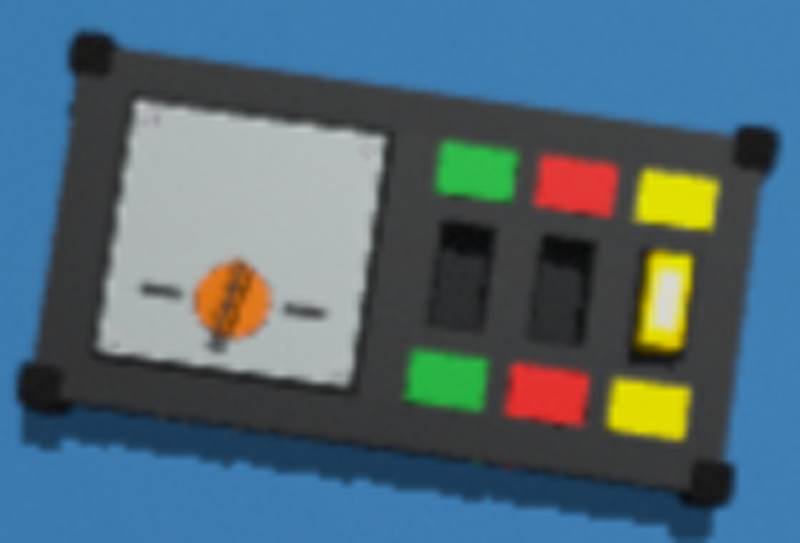

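Shown so far:
- **Cartridge:** the green block in the middle of crop b (top px (446,282)) is clearly larger than the one at (468,279), so it is the one meant.
- **Bay:** the green labels flank the bay next to the panel (y=-30).
- **Wing:** it lies roughly along recorder x.

Next I'll fit the poses from both views.

```bash
cat > h.py <<'E'
import pickle,cv2,numpy as np
from scipy.optimize import least_squares
from scipy.spatial.transform import Rotation as R
def proj(c,P):
    E=np.linalg.inv(c['extrinsics']);p=np.asarray(P)@E[:3,:3].T+E[:3,3]
    s=p[:,:2]/p[:,2:];r2=(s**2).sum(1,keepdims=True)
    f=240/np.tan(np.radians(c['fov_y'])/2)
    return s*(1+c['k1']*r2)*f+[c['cx'],c['cy']]
def world(v,L):
    x,y,a=v;c,s=np.cos(a),np.sin(a);L=np.asarray(L,float)
    return np.c_[x+c*L[:,0]-s*L[:,1],y+s*L[:,0]+c*L[:,1],L[:,2]]
def fit(obs,v0):
    f=lambda v:np.concatenate([(proj(c,world(v,L))-p).ravel() for c,L,p in obs])
    r=least_squares(f,v0,loss='soft_l1');return r.x,f(r.x).reshape(-1,2)
def un(p,s,o): return (np.asarray(p,float)+.5)/s-.5+o
def blobs(c,lo,hi,box,amin=15):
    x0,y0,x1,y1=box;m=cv2.inRange(cv2.cvtColor(c['frame'],cv2.COLOR_RGB2HSV),lo,hi)[y0:y1,x0:x1]
    n,_,st,ce=cv2.connectedComponentsWithStats(m);return [(int(st[i,4]),(ce[i]+[x0,y0]).round(2).tolist()) for i in range(1,n) if st[i,4]>=amin]
E
python3 - <<'E'
from h import *
d=pickle.load(open('c0.pkl','rb'));t,s=d['top'],d['scene']
for n,c,b in(('top',t,(300,240,375,310)),('scene',s,(225,210,340,290))):
    for col,lo,hi in(('g',(45,120,80),(75,255,255)),('r',(170,150,100),(179,255,255)),('r0',(0,150,100),(6,255,255)),('y',(25,150,100),(33,255,255))): print(n,col,blobs(c,lo,hi,b))
ct=un([(432,133),(503,140),(487,302),(418,290)],10,[400,260]); cs=un([(228,197),(303,270),(253,306),(180,232)],6,[130,285])
# top image: upper-left,upper-right,.. -> x up,y left
LT=[(22,10,64),(22,-10,64),(-22,-10,64),(-22,10,64)]
# scene: far-left? corners assigned by projection
g,r=fit([(t,np.array(LT)/1e3,ct)],[.45,-.3,0]);print('cart top',g,r.round(1).tolist())
print(proj(s,world(g,np.array(LT)/1e3)).round(1).tolist(),cs.round(1).tolist())
E
```

```text
top g [(131, [320.89, 254.63]), (136, [315.71, 291.03])]
top r []
top r0 [(125, [338.43, 257.05]), (128, [333.26, 293.55])]
top y [(130, [355.92, 259.6]), (92, [353.97, 277.03]), (136, [350.91, 296.06])]
scene g [(116, [279.66, 226.76]), (139, [310.4, 246.49])]
scene r [(116, [263.91, 235.99]), (137, [294.64, 256.91])]
scene r0 []
scene y [(165, [253.36, 246.69]), (132, [278.23, 267.67])]
cart top [ 0.50661681 -0.3555046  -0.12661942] [[-0.1, -0.2], [0.2, -0.0], [0.2, -0.0], [-0.3, 0.3]]
[[180.6, 328.7], [171.2, 335.1], [157.6, 321.8], [166.9, 315.8]] [[167.6, 317.4], [180.1, 329.6], [171.8, 335.6], [159.6, 323.2]]
```

```bash
cat > p.py <<'E'
from h import *
d=pickle.load(open('c0.pkl','rb'));t,s=d['top'],d['scene']
ct=un([(432,133),(503,140),(487,302),(418,290)],10,[400,260]); cs=un([(228,197),(303,270),(253,306),(180,232)],6,[130,285])
LT=np.array([(22,10,64),(22,-10,64),(-22,-10,64),(-22,10,64)])/1e3
for o in([(t,LT,ct)],[(s,LT[[3,0,1,2]],cs)],[(t,LT,ct),(s,LT[[3,0,1,2]],cs)]):
    g,r=fit(o,[.5,-.35,-.1]);print('cart',g.round(4),abs(r).max().round(2))
L=np.array([(x,y,61.6) for y in(-30,-78,-126) for x in(50,-50)])/1e3
pt=np.array([(320.89,254.63),(315.71,291.03),(338.43,257.05),(333.26,293.55),(355.92,259.6),(350.91,296.06)])
ps=np.array([(310.4,246.49),(279.66,226.76),(294.64,256.91),(263.91,235.99),(278.23,267.67)])
P=np.array([(60,135,68),(60,15,68),(-60,15,68),(-60,135,68)])/1e3
pp=un([(132,99),(387,136),(352,388),(97,352)],5.714,[238,225])
for o in([(t,L,pt),(t,P,pp)],[(s,L[:5],ps)],[(t,L,pt),(t,P,pp),(s,L[:5],ps)]):
    v,r=fit(o,[.5,0,-.1]);print('rec',v.round(4),abs(r).max().round(2))
for n,q in(('bay',(0,-30,60)),('fast',(-28,75,95)),('press',(32,75,68))): print(n,world(v,np.array([q])/1e3).round(4))
E
python3 p.py
python3 - <<'E'
from h import *
d=pickle.load(open('c0.pkl','rb'));s=d['scene']['frame'][:,:,::-1]
cv2.imwrite('pics/d.png',cv2.resize(s[185:245,280:385],(787,450),interpolation=cv2.INTER_CUBIC))
E
```

```text
cart [ 0.5066 -0.3555 -0.1266] 0.31
cart [ 0.5095 -0.3564 -0.1334] 1.35
cart [ 0.508  -0.3559 -0.1343] 1.64
rec [ 0.5345  0.0161 -0.1431] 0.52
rec [ 0.5378  0.0146 -0.1482] 0.15
rec [ 0.5353  0.0159 -0.1405] 0.79
bay [[ 0.5311 -0.0138  0.06  ]]
fast [[0.5181 0.0941 0.095 ]]
press [[0.5775 0.0857 0.068 ]]
```

View pics/d.png

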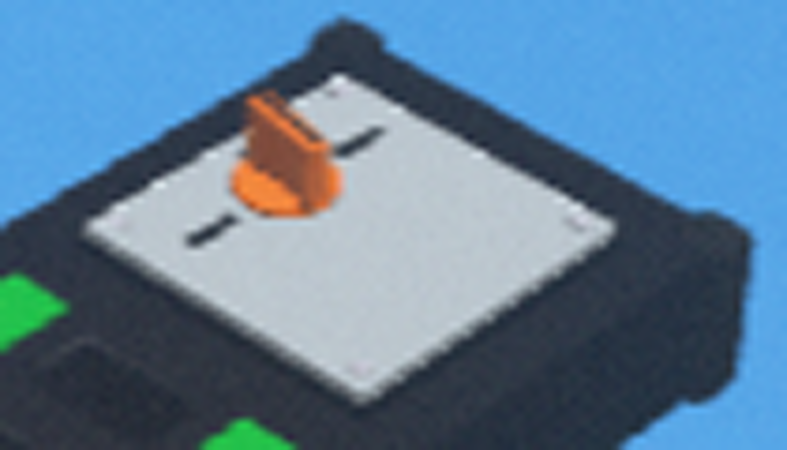

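Scene crop d shows the wing slot line running from about (257,95) to (325,147), close to recorder x. Both cameras agree on the cartridge-to-bay offset. I'll compute the wing angle later and start moving now.

>>> move_arm:
  commands:
    - {"hand": 8.7,"travel": [3.3,-1.0,0.9],"twist": [0,0,0]}
    - {"hand": 8.7,"travel": [3.3,-1.0,0.9],"twist": [0,0,0]}
    - {"hand": 8.7,"travel": [3.3,-1.0,0.9],"twist": [0,0,0]}
    - {"hand": 8.7,"travel": [3.3,-1.0,0.9],"twist": [0,0,0]}
    - {"hand": 8.7,"travel": [3.3,-1.0,0.9],"twist": [0,0,0]}

```text
time: 0.52
position: [0.3756, -0.4648, 0.1907]
tool_rot: [0.98, 0.197, -0.0, -0.0]
ft_force: [-0.6, -0.0, -0.3]
grip_width: 0.0871
grip_force: 0.0
```

>>> move_arm:
  commands:
    - {"hand": 8.7,"travel": [3.3,-1.0,0.9],"twist": [0,0,0]}
    - {"hand": 8.7,"travel": [3.3,-1.0,0.9],"twist": [0,0,0]}
    - {"hand": 8.7,"travel": [3.3,-1.0,0.9],"twist": [0,0,0]}
    - {"hand": 8.7,"travel": [3.3,-1.0,0.9],"twist": [0,0,0]}
    - {"hand": 8.7,"travel": [3.3,-1.0,0.9],"twist": [0,0,0]}

```text
time: 0.93
position: [0.5085, -0.3546, 0.1457]
tool_rot: [0.98, 0.198, -0.0, -0.0]
ft_force: [0.1, 0.0, -0.6]
grip_width: 0.0871
grip_force: 0.0
```

>>> move_arm:
  commands:
    - {"hand": 8.7,"travel": [0,0,0],"twist": [0,0,-5.95]}
    - {"hand": 8.7,"travel": [0,0,0],"twist": [0,0,-5.95]}
    - {"hand": 8.7,"travel": [0,0,0],"twist": [0,0,-5.95]}
    - {"hand": 8.7,"travel": [0,0,0],"twist": [0,0,-5.95]}
    - {"hand": 8.7,"travel": [0,0,0],"twist": [0,0,-5.95]}

```text
time: 1.35
position: [0.5075, -0.3556, 0.146]
tool_rot: [0.895, 0.445, -0.0, -0.001]
ft_force: [-0.7, 0.6, -0.8]
grip_width: 0.0871
grip_force: 0.0
```

>>> move_arm:
  commands:
    - {"hand": 8.7,"travel": [0,0,0],"twist": [0,0,-5.95]}
    - {"hand": 8.7,"travel": [0,0,0],"twist": [0,0,-5.95]}
    - {"hand": 8.7,"travel": [0,0,0],"twist": [0,0,-5.95]}
    - {"hand": 8.7,"travel": [0,0,0],"twist": [0,0,-5.95]}
    - {"hand": 8.7,"travel": [0,0,0],"twist": [0,0,-5.95]}

```text
time: 1.77
position: [0.5074, -0.3558, 0.146]
tool_rot: [0.751, 0.66, -0.0, -0.001]
ft_force: [-0.1, -0.4, -0.5]
grip_width: 0.087
grip_force: 0.0
```

```bash
cat > g.py <<'E'
import sys
from h import *
from rig import robot
def st(): 
    o=robot.get_obs();M=R.from_quat(o['tool_rot']).as_matrix();return o,M
def go(x,y,z,psi):
    o,M=st();p=o['position'];psi0=np.arctan2(M[1,1],M[0,1])
    print('t',round(o['time'],2),'p',p.round(4),'psi',round(psi0,4),'tilt',M[:2,2].round(4),'q6',o['q'][5].round(3),'w',round(o['grip_width'],4),'gf',o['grip_force'],'F',np.round(o['ft_force'],1),'Mz',np.round(o['moment'],2))
    print('travel cm',(100*M.T@(np.array([x,y,z])-p)).round(2),'twist z deg',np.degrees((psi0-psi)).round(2))
if __name__=='__main__': go(*map(float,sys.argv[1:]))
E
python3 g.py .508 -.3559 .057 -.134
python3 - <<'E'
from h import *
d=pickle.load(open('c0.pkl','rb'))
p=un([(257,95),(325,147)],7.5,[280,185])
L=np.array([(-.018,0,.095),(.018,0,.095)])
print('wing',fit([(d['scene'],L,p)],[.52,.094,-.2]))
E
```

```text
t 1.77 p [ 0.5074 -0.3558  0.146 ] psi -0.1294 tilt [-0.0008  0.0008] q6 -0.662 w 0.087 gf 0.0 F [-0.1 -0.4 -0.5] Mz [-0.01 -0.06  0.04]
travel cm [-0.    0.07  8.9 ] twist z deg 0.27
wing (array([ 0.52269324,  0.09178859, -0.31248143]), array([[-0.03545247, -0.08672936],
       [ 0.03475207,  0.08220734]]))
```

>>> move_arm:
  commands:
    - {"hand": 8.7,"travel": [0,0.07,2.2],"twist": [0,0,0.27]}
    - {"hand": 8.7,"travel": [0,0,2.2],"twist": [0,0,0]}
    - {"hand": 8.7,"travel": [0,0,2.2],"twist": [0,0,0]}
    - {"hand": 8.7,"travel": [0,0,1.3],"twist": [0,0,0]}
    - {"hand": 8.7,"travel": [0,0,1.0],"twist": [0,0,0]}

```text
time: 2.18
position: [0.5075, -0.3555, 0.0556]
tool_rot: [0.755, 0.656, -0.0, -0.002]
ft_force: [0.0, -1.1, -0.2]
grip_width: 0.0866
grip_force: 0.0
```

>>> move_arm:
  commands:
    - {"hand": 5.5,"travel": [0,0,0],"twist": [0,0,0]}
    - {"hand": 4.7,"travel": [0,0,0],"twist": [0,0,0]}
    - {"hand": 4.5,"travel": [0,0,0],"twist": [0,0,0]}
    - {"hand": 4.2,"travel": [0,0,0],"twist": [0,0,0]}
    - {"hand": 4.0,"travel": [0,0,0],"twist": [0,0,0]}
  force: 20

```text
time: 2.6
position: [0.5089, -0.3568, 0.0587]
tool_rot: [0.755, 0.656, 0.0, 0.001]
ft_force: [-0.1, -0.5, 0.6]
grip_width: 0.0614
grip_force: 0.0
```

>>> move_arm:
  commands:
    - {"hand": 3.8,"travel": [0,0,0],"twist": [0,0,0]}
    - {"hand": 3.8,"travel": [0,0,0],"twist": [0,0,0]}
    - {"hand": 3.8,"travel": [0,0,0],"twist": [0,0,0]}
    - {"hand": 3.8,"travel": [0,0,0],"twist": [0,0,0]}

```text
time: 2.93
position: [0.5083, -0.3563, 0.058]
tool_rot: [0.755, 0.656, -0.0, 0.0]
ft_force: [-0.8, -0.3, 3.1]
grip_width: 0.0442
grip_force: 20.0
```

```bash
python3 g.py .508 -.3559 .057 -.134
```

```text
t 2.93 p [ 0.5083 -0.3563  0.058 ] psi -0.1391 tilt [ 0.     -0.0003] q6 -0.652 w 0.0442 gf 19.99001294374466 F [-0.8 -0.3  3.1] Mz [ 0.    0.12 -0.  ]
travel cm [ 0.04 -0.03  0.1 ] twist z deg -0.29
```

>>> move_arm:
  commands:
    - {"hand": 3.8,"travel": [0,0,-1.2],"twist": [0,0,0]}
    - {"hand": 3.8,"travel": [0,0,-2.8],"twist": [0,0,0]}
    - {"hand": 3.8,"travel": [0,0,-3.0],"twist": [0,0,0]}
    - {"hand": 3.8,"travel": [0,0,-3.0],"twist": [0,0,0]}
    - {"hand": 3.8,"travel": [0,0,-1.5],"twist": [0,0,0]}

```text
time: 3.35
position: [0.5097, -0.3573, 0.1769]
tool_rot: [0.755, 0.656, 0.0, 0.003]
ft_force: [1.5, -0.8, -0.9]
grip_width: 0.0438
grip_force: 20.0
```

```bash
python3 g.py .532 -.0146 .174 -.142
```

```text
t 3.35 p [ 0.5097 -0.3573  0.1769] psi -0.1392 tilt [ 0.0043 -0.004 ] q6 -0.652 w 0.0438 gf 19.987510442733765 F [ 1.5 -0.8 -0.9] Mz [-0.09 -0.14 -0.02]
travel cm [34.25 -2.55  0.16] twist z deg 0.16
```

>>> move_arm:
  commands:
    - {"hand": 3.8,"travel": [1.5,-0.1,0],"twist": [0,0,0.16]}
    - {"hand": 3.8,"travel": [2.5,-0.2,0],"twist": [0,0,0]}
    - {"hand": 3.8,"travel": [3.0,-0.2,0],"twist": [0,0,0]}
    - {"hand": 3.8,"travel": [3.0,-0.2,0],"twist": [0,0,0]}
    - {"hand": 3.8,"travel": [3.0,-0.2,0],"twist": [0,0,0]}

```text
time: 3.77
position: [0.5164, -0.2232, 0.1714]
tool_rot: [0.756, 0.655, -0.0, -0.002]
ft_force: [-0.3, -0.0, -1.3]
grip_width: 0.0439
grip_force: 20.0
```

>>> move_arm:
  commands:
    - {"hand": 3.8,"travel": [3.0,-0.2,0],"twist": [0,0,0]}
    - {"hand": 3.8,"travel": [3.0,-0.2,0],"twist": [0,0,0]}
    - {"hand": 3.8,"travel": [3.0,-0.2,0],"twist": [0,0,0]}
    - {"hand": 3.8,"travel": [3.0,-0.2,0],"twist": [0,0,0]}
    - {"hand": 3.8,"travel": [3.0,-0.2,0],"twist": [0,0,0]}

```text
time: 4.18
position: [0.5274, -0.0734, 0.1714]
tool_rot: [0.756, 0.655, -0.001, -0.002]
ft_force: [0.0, -0.5, -1.3]
grip_width: 0.0439
grip_force: 20.0
```

>>> move_arm:
  commands:
    - {"hand": 3.8,"travel": [3.0,-0.2,0],"twist": [0,0,0]}
    - {"hand": 3.8,"travel": [2.0,-0.2,0],"twist": [0,0,0]}
    - {"hand": 3.8,"travel": [1.3,-0.2,0],"twist": [0,0,0]}
    - {"hand": 3.8,"travel": [0,0,0],"twist": [0,0,0]}
    - {"hand": 3.8,"travel": [0,0,0],"twist": [0,0,0]}

```text
time: 4.6
position: [0.5313, -0.0125, 0.172]
tool_rot: [0.755, 0.656, -0.001, -0.0]
ft_force: [-0.0, -0.1, -0.8]
grip_width: 0.0442
grip_force: 20.0
```

```bash
python3 g.py .532 -.0146 .130 -.142
```

```text
t 4.6 p [ 0.5313 -0.0125  0.172 ] psi -0.1402 tilt [-0.0014 -0.0002] q6 -0.093 w 0.0442 gf 19.98746931552887 F [-0.  -0.1 -0.8] Mz [-0.01 -0.06 -0.03]
travel cm [-0.19  0.1   4.2 ] twist z deg 0.1
```

>>> move_arm:
  commands:
    - {"hand": 3.8,"travel": [-0.2,0.1,1.4],"twist": [0,0,0.1]}
    - {"hand": 3.8,"travel": [0,0,1.8],"twist": [0,0,0]}
    - {"hand": 3.8,"travel": [0,0,1.0],"twist": [0,0,0]}
    - {"hand": 3.8,"travel": [0,0,0],"twist": [0,0,0]}
    - {"hand": 3.8,"travel": [0,0,0],"twist": [0,0,0]}

```text
time: 5.02
position: [0.5323, -0.0161, 0.13]
tool_rot: [0.757, 0.654, -0.001, -0.001]
ft_force: [0.2, 0.1, -1.1]
grip_width: 0.0437
grip_force: 20.0
```

```bash
python3 g.py .532 -.0146 .130 -.142
python3 - <<'E'
from g import *
s=robot.camera('scene');pickle.dump(s,open('c1.pkl','wb'))
cv2.imwrite('pics/e.png',cv2.resize(s['frame'][170:260,245:365,::-1],(800,600),interpolation=cv2.INTER_CUBIC))
E
```

```text
t 5.02 p [ 0.5323 -0.0161  0.13  ] psi -0.1452 tilt [-0.0018  0.0003] q6 -0.095 w 0.0437 gf 19.98755156993866 F [ 0.2  0.1 -1.1] Mz [-0.01 -0.09  0.01]
travel cm [ 0.15 -0.06 -0.  ] twist z deg -0.18
```

View pics/e.png

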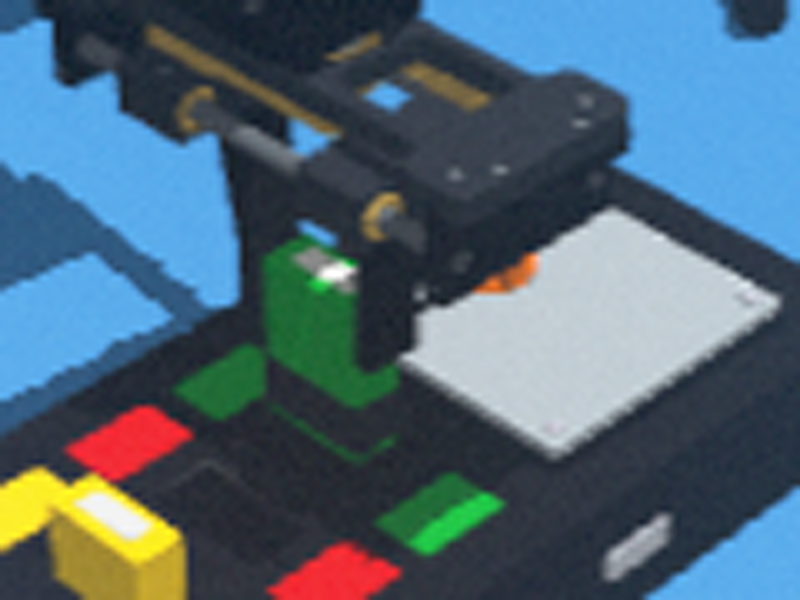

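Run:
```python
from g import *
s=pickle.load(open('c1.pkl','rb'));sc=800/120
L=np.array([(x,y,z) for z in(72,136) for x,y in((-22,-10),(22,-10),(22,10))])/1e3
f=lambda v:(( proj(s,world(v,L))-[245,170]+.5)*sc-.5).round(0).tolist()
print('cart',f((.5335,-.0162,-.145)))
B=np.array([(x,y-30,60) for x,y in((-24,-12),(24,-12),(24,12),(-24,12))]+[(x,y-78,60) for x,y in((-24,-12),(24,-12),(24,12),(-24,12))])/1e3
sc_=sc;print('bays',((proj(s,world((.5378,.0146,-.1452),B))-[245,170]+.5)*sc-.5).round(0).tolist())
```

```text
cart [[265.0, 407.0], [356.0, 466.0], [399.0, 439.0], [259.0, 253.0], [354.0, 311.0], [399.0, 284.0]]
bays [[259.0, 433.0], [358.0, 497.0], [409.0, 464.0], [310.0, 402.0], [154.0, 498.0], [253.0, 565.0], [306.0, 531.0], [207.0, 465.0]]
```

The picture shows the green cartridge above its bay: base corners near (265,403), (358,463) and (396,438), in line with the prediction. It needs about 1 mm more in +y before going down.

>>> move_arm:
  commands:
    - {"hand": 3.8,"travel": [0.1,0,0.6],"twist": [0,0,-0.15]}
    - {"hand": 3.8,"travel": [0,0,0.5],"twist": [0,0,0]}
    - {"hand": 3.8,"travel": [0,0,0.3],"twist": [0,0,0]}
    - {"hand": 3.8,"travel": [0,0,0.3],"twist": [0,0,0]}
    - {"hand": 3.8,"travel": [0,0,0],"twist": [0,0,0]}

```text
time: 5.48
position: [0.5326, -0.0141, 0.113]
tool_rot: [0.755, 0.656, -0.0, -0.0]
ft_force: [-1.2, 0.6, -1.7]
grip_width: 0.0441
grip_force: 20.0
```

```bash
python3 g.py .532 -.0148 .082 -.142
```

```text
t 5.48 p [ 0.5326 -0.0141  0.113 ] psi -0.141 tilt [-0.001   0.0002] q6 -0.095 w 0.0441 gf 19.987427294254303 F [-1.2  0.6 -1.7] Mz [-0.07 -0.08 -0.02]
travel cm [-0.07 -0.04  3.1 ] twist z deg 0.06
```

>>> move_arm:
  commands:
    - {"hand": 3.8,"travel": [0,0,0.5],"twist": [0,0,0]}
    - {"hand": 3.8,"travel": [0,0,0.5],"twist": [0,0,0]}
    - {"hand": 3.8,"travel": [0,0,0.5],"twist": [0,0,0]}
    - {"hand": 3.8,"travel": [0,0,0.4],"twist": [0,0,0]}
    - {"hand": 3.8,"travel": [0,0,0],"twist": [0,0,0]}

```text
time: 5.9
position: [0.5324, -0.0141, 0.0935]
tool_rot: [0.755, 0.655, -0.0, -0.001]
ft_force: [0.9, 0.4, -1.4]
grip_width: 0.044
grip_force: 20.0
```

>>> move_arm:
  commands:
    - {"hand": 3.8,"travel": [0,0,0.4],"twist": [0,0,0]}
    - {"hand": 3.8,"travel": [0,0,0.3],"twist": [0,0,0]}
    - {"hand": 3.8,"travel": [0,0,0.2],"twist": [0,0,0]}
    - {"hand": 3.8,"travel": [0,0,0.1],"twist": [0,0,0]}
    - {"hand": 3.8,"travel": [0,0,0],"twist": [0,0,0]}

```text
time: 6.32
position: [0.5329, -0.0143, 0.0843]
tool_rot: [0.755, 0.655, -0.0, -0.0]
ft_force: [0.3, 0.4, -0.5]
grip_width: 0.0439
grip_force: 20.0
```

```bash
python3 g.py .532 -.0148 .082 -.142
```

```text
t 6.32 p [ 0.5329 -0.0143  0.0843] psi -0.1412 tilt [-0.0002  0.0001] q6 -0.095 w 0.0439 gf 19.987536370754242 F [ 0.3  0.4 -0.5] Mz [ 0.02 -0.11  0.  ]
travel cm [-0.06 -0.08  0.23] twist z deg 0.04
```

Going down until contact shows.

>>> move_arm:
  commands:
    - {"hand": 3.8,"travel": [0,0,0.1],"twist": [0,0,0]}
    - {"hand": 3.8,"travel": [0,0,0.1],"twist": [0,0,0]}
    - {"hand": 3.8,"travel": [0,0,0],"twist": [0,0,0]}

```text
time: 6.57
position: [0.533, -0.0143, 0.0825]
tool_rot: [0.755, 0.655, 0.0, 0.0]
ft_force: [0.9, 1.3, -1.2]
grip_width: 0.044
grip_force: 20.0
```

>>> move_arm:
  commands:
    - {"hand": 3.8,"travel": [0,0,0.05],"twist": [0,0,0]}
    - {"hand": 3.8,"travel": [0,0,0.05],"twist": [0,0,0]}
    - {"hand": 3.8,"travel": [0,0,0],"twist": [0,0,0]}

```text
time: 6.82
position: [0.533, -0.0143, 0.082]
tool_rot: [0.755, 0.655, 0.0, 0.0]
ft_force: [-0.5, 0.2, 2.9]
grip_width: 0.0435
grip_force: 20.0
```

>>> move_arm:
  commands:
    - {"hand": 3.8,"travel": [0,0,0.05],"twist": [0,0,0]}
    - {"hand": 4.6,"travel": [0,0,0],"twist": [0,0,0]}
    - {"hand": 5.4,"travel": [0,0,0],"twist": [0,0,0]}
    - {"hand": 6.0,"travel": [0,0,0],"twist": [0,0,0]}
    - {"hand": 6.0,"travel": [0,0,0],"twist": [0,0,0]}

```text
time: 7.23
position: [0.533, -0.0143, 0.0809]
tool_rot: [0.755, 0.655, 0.0, 0.0]
ft_force: [0.7, -0.4, -0.4]
grip_width: 0.0567
grip_force: 0.0
```

>>> move_arm:
  commands:
    - {"hand": 6.0,"travel": [0,0,0],"twist": [0,0,0]}
    - {"hand": 6.0,"travel": [0,0,-0.5],"twist": [0,0,0]}
    - {"hand": 6.0,"travel": [0,0,-1.5],"twist": [0,0,0]}
    - {"hand": 6.0,"travel": [0,0,-3.0],"twist": [0,0,0]}
    - {"hand": 6.0,"travel": [0,0,-2.0],"twist": [0,0,0]}

```text
time: 7.65
position: [0.5331, -0.0143, 0.1525]
tool_rot: [0.755, 0.655, 0.0, 0.0]
ft_force: [0.1, -0.3, 0.3]
grip_width: 0.06
grip_force: 0.0
```

```bash
python3 g.py .518 .0941 .150 1.26
```

```text
t 7.65 p [ 0.5331 -0.0143  0.1525] psi -0.1412 tilt [ 0.0003 -0.    ] q6 -0.095 w 0.06 gf 0.0 F [ 0.1 -0.3  0.3] Mz [-0.05 -0.06  0.  ]
travel cm [10.52 -3.02  0.25] twist z deg -80.28
```

>>> move_arm:
  commands:
    - {"hand": 5.0,"travel": [2.1,-0.56,0],"twist": [0,0,0]}
    - {"hand": 5.0,"travel": [2.1,-0.56,0],"twist": [0,0,0]}
    - {"hand": 5.0,"travel": [2.1,-0.56,0],"twist": [0,0,0]}
    - {"hand": 5.0,"travel": [2.1,-0.57,0],"twist": [0,0,0]}
    - {"hand": 5.0,"travel": [2.1,-0.57,0],"twist": [0,0,0]}

```text
time: 8.07
position: [0.5196, 0.0945, 0.1515]
tool_rot: [0.755, 0.655, 0.0, 0.0]
ft_force: [-0.3, 0.1, -0.1]
grip_width: 0.0505
grip_force: 0.0
```

>>> move_arm:
  commands:
    - {"hand": 5.0,"travel": [0,0,0],"twist": [0,0,-6.7]}
    - {"hand": 5.0,"travel": [0,0,0],"twist": [0,0,-6.7]}
    - {"hand": 5.0,"travel": [0,0,0],"twist": [0,0,-6.7]}
    - {"hand": 5.0,"travel": [0,0,0],"twist": [0,0,-6.7]}
    - {"hand": 5.0,"travel": [0,0,0],"twist": [0,0,-6.7]}

```text
time: 8.48
position: [0.5197, 0.0938, 0.1513]
tool_rot: [0.532, 0.847, 0.0, 0.0]
ft_force: [0.8, 0.6, -0.0]
grip_width: 0.0503
grip_force: 0.0
```

>>> move_arm:
  commands:
    - {"hand": 5.0,"travel": [0,0,0],"twist": [0,0,-6.7]}
    - {"hand": 5.0,"travel": [0,0,0],"twist": [0,0,-6.7]}
    - {"hand": 5.0,"travel": [0,0,0],"twist": [0,0,-6.7]}
    - {"hand": 5.0,"travel": [0,0,0],"twist": [0,0,-6.7]}
    - {"hand": 5.0,"travel": [0,0,0],"twist": [0,0,-6.7]}

```text
time: 8.9
position: [0.5198, 0.0937, 0.1513]
tool_rot: [0.265, 0.964, 0.0, 0.0]
ft_force: [0.1, -0.5, 0.6]
grip_width: 0.05
grip_force: 0.0
```

>>> move_arm:
  commands:
    - {"hand": 5.0,"travel": [0,0,0],"twist": [0,0,-6.7]}
    - {"hand": 5.0,"travel": [0,0,0],"twist": [0,0,-6.7]}
    - {"hand": 5.0,"travel": [0,0,0],"twist": [0,0,0]}
    - {"hand": 5.0,"travel": [0,0,0],"twist": [0,0,0]}

```text
time: 9.23
position: [0.5198, 0.0937, 0.1513]
tool_rot: [0.155, 0.988, 0.0, 0.0]
ft_force: [-0.5, 0.2, -0.5]
grip_width: 0.05
grip_force: 0.0
```

```bash
python3 g.py .520 .0936 .091 1.26
python3 - <<'E'
from g import *
s=robot.camera('scene');pickle.dump(s,open('c2.pkl','wb'))
cv2.imwrite('pics/f.png',cv2.resize(s['frame'][170:260,265:385,::-1],(800,600),interpolation=cv2.INTER_CUBIC))
E
```

```text
t 9.23 p [0.5198 0.0937 0.1513] psi 1.259 tilt [0.0002 0.0001] q6 -1.293 w 0.05 gf 0.0 F [-0.5  0.2 -0.5] Mz [ 0.09 -0.14  0.01]
travel cm [-0.02 -0.    6.03] twist z deg -0.05
```

View pics/f.png

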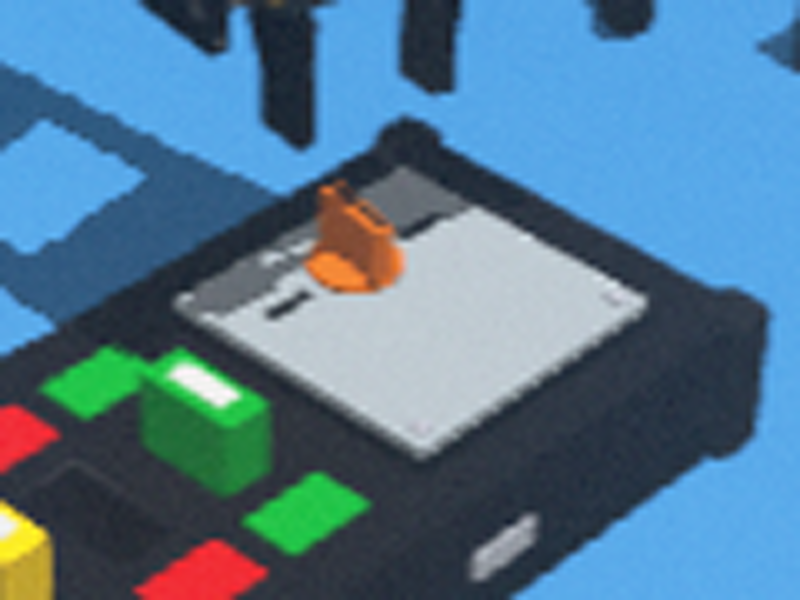

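The cartridge is seated in the green bay (top near (205,385) in the crop), and the fingers straddle the wing. I'll go down and grip the wing.

>>> move_arm:
  commands:
    - {"hand": 5.0,"travel": [0,0,1.5],"twist": [0,0,0]}
    - {"hand": 5.0,"travel": [0,0,1.5],"twist": [0,0,0]}
    - {"hand": 5.0,"travel": [0,0,1.5],"twist": [0,0,0]}
    - {"hand": 5.0,"travel": [0,0,1.0],"twist": [0,0,0]}
    - {"hand": 5.0,"travel": [0,0,0.4],"twist": [0,0,0]}

```text
time: 9.7
position: [0.5189, 0.0937, 0.0907]
tool_rot: [0.154, 0.988, -0.0, -0.001]
ft_force: [0.0, 0.3, 1.1]
grip_width: 0.0499
grip_force: 0.0
```

>>> move_arm:
  commands:
    - {"hand": 3.0,"travel": [0,0,0],"twist": [0,0,0]}
    - {"hand": 2.0,"travel": [0,0,0],"twist": [0,0,0]}
    - {"hand": 1.4,"travel": [0,0,0],"twist": [0,0,0]}
    - {"hand": 1.0,"travel": [0,0,0],"twist": [0,0,0]}
    - {"hand": 0.8,"travel": [0,0,0],"twist": [0,0,0]}
  force: 12

```text
time: 10.12
position: [0.5202, 0.0936, 0.0927]
tool_rot: [0.154, 0.988, 0.0, 0.001]
ft_force: [0.1, 0.4, -0.5]
grip_width: 0.0245
grip_force: 0.0
```

>>> move_arm:
  commands:
    - {"hand": 0.6,"travel": [0,0,0],"twist": [0,0,0]}
    - {"hand": 0.5,"travel": [0,0,0],"twist": [0,0,0]}
    - {"hand": 0.5,"travel": [0,0,0],"twist": [0,0,0]}
    - {"hand": 0.5,"travel": [0,0,0],"twist": [0,0,0]}
    - {"hand": 0.5,"travel": [0,0,0],"twist": [0,0,0]}

```text
time: 10.53
position: [0.5203, 0.0947, 0.0924]
tool_rot: [0.154, 0.988, 0.001, 0.001]
ft_force: [0.8, 4.6, 1.9]
grip_width: 0.0087
grip_force: 11.9
```

```bash
python3 g.py .520 .0936 .091 -.142
```

```text
t 10.53 p [0.5203 0.0947 0.0924] psi 1.2609 tilt [0.0014 0.0018] q6 -1.295 w 0.0087 gf 11.941616088151932 F [0.8 4.6 1.9] Mz [ 0.96 -0.27 -0.06]
travel cm [-0.01 -0.12  0.14] twist z deg 80.38
```

>>> move_arm:
  commands:
    - {"hand": 0.5,"travel": [0,0.1,0],"twist": [0,0,0]}
    - {"hand": 0.5,"travel": [0,0,0],"twist": [0,0,4]}
    - {"hand": 0.5,"travel": [0,0,0],"twist": [0,0,5]}
    - {"hand": 0.5,"travel": [0,0,0],"twist": [0,0,5]}
    - {"hand": 0.5,"travel": [0,0,0],"twist": [0,0,5]}
  force: 20

```text
time: 10.95
position: [0.52, 0.0944, 0.0924]
tool_rot: [0.316, 0.949, -0.0, 0.0]
ft_force: [-0.3, 1.0, 3.7]
grip_width: 0.0085
grip_force: 20.0
```

>>> move_arm:
  commands:
    - {"hand": 0.5,"travel": [0,0,0],"twist": [0,0,5]}
    - {"hand": 0.5,"travel": [0,0,0],"twist": [0,0,5]}
    - {"hand": 0.5,"travel": [0,0,0],"twist": [0,0,5]}
    - {"hand": 0.5,"travel": [0,0,0],"twist": [0,0,5]}
    - {"hand": 0.5,"travel": [0,0,0],"twist": [0,0,0]}

```text
time: 11.37
position: [0.5197, 0.0941, 0.0923]
tool_rot: [0.475, 0.88, -0.001, -0.0]
ft_force: [-1.7, 0.0, 3.6]
grip_width: 0.0089
grip_force: 19.9
```

```bash
python3 g.py .520 .0936 .091 -.142
```

```text
t 11.37 p [0.5197 0.0941 0.0923] psi 0.5806 tilt [-0.0008 -0.001 ] q6 -0.611 w 0.0089 gf 19.941756427288055 F [-1.7  0.   3.6] Mz [-0.17  0.1  -0.04]
travel cm [-0.06 -0.01  0.13] twist z deg 41.4
```

>>> move_arm:
  commands:
    - {"hand": 0.5,"travel": [0,0,0],"twist": [0,0,5]}
    - {"hand": 0.5,"travel": [0,0,0],"twist": [0,0,5]}
    - {"hand": 0.5,"travel": [0,0,0],"twist": [0,0,5]}
    - {"hand": 0.5,"travel": [0,0,0],"twist": [0,0,5]}
    - {"hand": 0.5,"travel": [0,0,0],"twist": [0,0,5]}

```text
time: 11.78
position: [0.5191, 0.0939, 0.0921]
tool_rot: [0.654, 0.756, -0.001, -0.0]
ft_force: [-2.1, -1.8, 3.2]
grip_width: 0.009
grip_force: 20.0
```

>>> move_arm:
  commands:
    - {"hand": 0.5,"travel": [0,0,0],"twist": [0,0,5]}
    - {"hand": 0.5,"travel": [0,0,0],"twist": [0,0,5]}
    - {"hand": 0.5,"travel": [0,0,0],"twist": [0,0,5]}
    - {"hand": 0.5,"travel": [0,0,0],"twist": [0,0,1.4]}
    - {"hand": 0.5,"travel": [0,0,0],"twist": [0,0,0]}

```text
time: 12.2
position: [0.5187, 0.094, 0.0919]
tool_rot: [0.754, 0.657, -0.002, -0.001]
ft_force: [-3.4, -3.9, 3.0]
grip_width: 0.0084
grip_force: 19.9
```

```bash
python3 g.py .520 .0936 .091 -.142
```

```text
t 12.2 p [0.5187 0.094  0.0919] psi -0.1381 tilt [-0.003  -0.0011] q6 0.107 w 0.0084 gf 19.945836067199707 F [-3.4 -3.9  3. ] Mz [-0.67  0.49 -0.06]
travel cm [-0.02  0.13  0.09] twist z deg 0.22
```

>>> move_arm:
  commands:
    - {"hand": 0.5,"travel": [-0.08,-0.08,-0.05],"twist": [0,0,0.4]}
    - {"hand": 0.5,"travel": [0,0,0],"twist": [0,0,0]}
    - {"hand": 1.5,"travel": [0,0,0],"twist": [0,0,0]}
    - {"hand": 3.0,"travel": [0,0,0],"twist": [0,0,0]}
    - {"hand": 4.0,"travel": [0,0,0],"twist": [0,0,0]}

```text
time: 12.62
position: [0.5202, 0.0941, 0.0926]
tool_rot: [0.757, 0.653, 0.001, 0.001]
ft_force: [-0.7, -0.8, -0.3]
grip_width: 0.0215
grip_force: 0.0
```

>>> move_arm:
  commands:
    - {"hand": 4.0,"travel": [0,0,0],"twist": [0,0,0]}
    - {"hand": 4.0,"travel": [0,0,0],"twist": [0,0,0]}
    - {"hand": 4.0,"travel": [0,0,-1.0],"twist": [0,0,0]}
    - {"hand": 4.0,"travel": [0,0,-2.5],"twist": [0,0,0]}
    - {"hand": 4.0,"travel": [0,0,-2.0],"twist": [0,0,0]}

```text
time: 13.03
position: [0.519, 0.094, 0.1485]
tool_rot: [0.757, 0.653, -0.0, -0.0]
ft_force: [-0.5, -0.3, 0.4]
grip_width: 0.0393
grip_force: 0.0
```

```bash
python3 g.py .5790 .0851 .120 -.142
python3 - <<'E'
from g import *
s=robot.camera('scene');t=robot.camera('top');pickle.dump((s,t),open('c3.pkl','wb'))
a=cv2.resize(s['frame'][170:260,265:385,::-1],(533,400),interpolation=cv2.INTER_CUBIC)
cv2.imwrite('pics/i.png',a)
E
```

```text
t 13.03 p [0.519  0.094  0.1485] psi -0.1481 tilt [-0.0008  0.0001] q6 0.115 w 0.0393 gf 0.0 F [-0.5 -0.3  0.4] Mz [ 0.05 -0.11 -0.06]
travel cm [0.01 6.07 2.85] twist z deg -0.35
```

View pics/i.png

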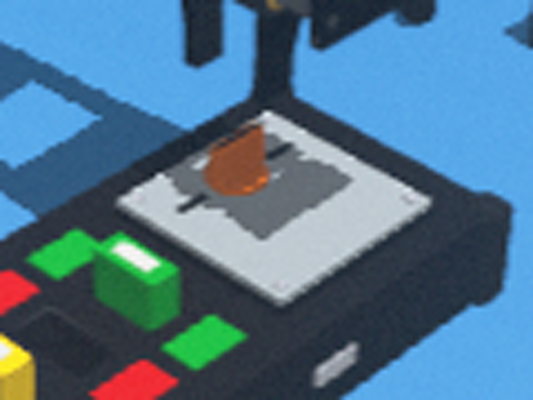

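The wing now points roughly along the marks; in crop i its top spans about (207,148) to (264,125). I'll check the angle numerically.

Run:
```python
from g import *
s,t=pickle.load(open('c3.pkl','rb'));sc=533/120
L=np.array([(-18,-4.5,95),(-18,4.5,95),(18,4.5,95),(18,-4.5,95)])/1e3
M=np.array([(-28,75+o,68) for o in(-32,32)])/1e3
f=lambda P:((proj(s,P)-[265,170]+.5)*sc-.5).round(0).tolist()
fx=world((.5378,.0146,-.1452),np.array([(-.028,.075,0)]))[0]
for a in(0,5,10,15): print(a,f(world((fx[0],fx[1],-.1452+np.pi/2+np.radians(a)),L)))
print('marks',f(world((.5378,.0146,-.1452),M)))
b=cv2.resize(s['frame'][190:220,300:340,::-1],(800,600),interpolation=cv2.INTER_CUBIC)
b=cv2.convertScaleAbs(b,alpha=1.5)
cv2.imwrite('pics/j.png',b)
```

```text
0 [[220.0, 153.0], [207.0, 146.0], [254.0, 119.0], [266.0, 126.0]]
5 [[222.0, 154.0], [209.0, 148.0], [251.0, 118.0], [264.0, 124.0]]
10 [[225.0, 155.0], [211.0, 149.0], [248.0, 117.0], [262.0, 123.0]]
15 [[228.0, 155.0], [213.0, 150.0], [246.0, 117.0], [260.0, 122.0]]
marks [[195.0, 202.0], [276.0, 153.0]]
```

View pics/j.png

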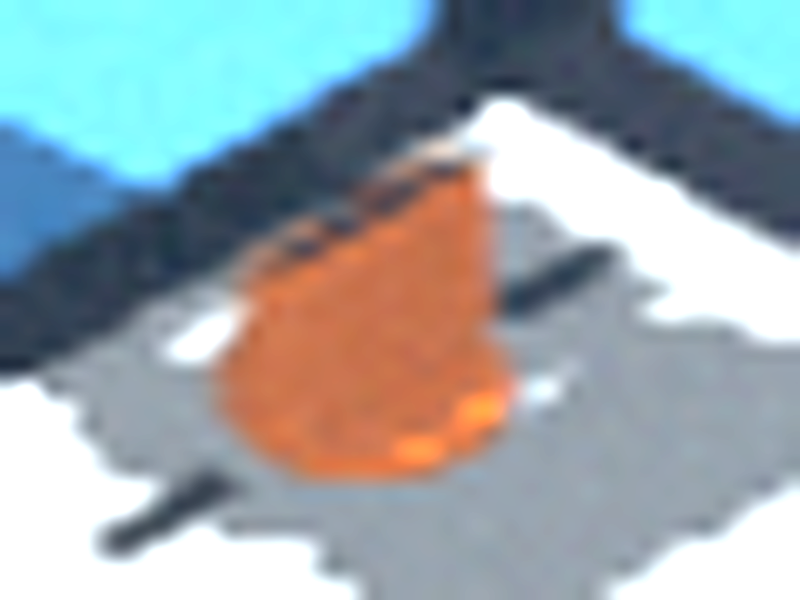

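Run:
```python
from g import *
s,t=pickle.load(open('c3.pkl','rb'))
print(s['frame'][195:206,311:327,0])
print(s['frame'][195:206,311:327,2])
# template fit: render polygon model of wing at angles, compare
f=s['frame'].astype(float)
y0,y1,x0,x1=186,222,300,340;K=16
img=f[y0:y1,x0:x1];base=(.5378,.0146,-.1452)
def pr(P): return (proj(s,P)-[x0,y0]+.5)*K
def render(dx,dy,th,top):
    im=np.zeros(((y1-y0)*K,(x1-x0)*K),np.uint8)
    c=world(base,np.array([(-.028+dx,.075+dy,0)]))[0];v=(c[0],c[1],base[2]-th)
    q=[(a*.018,b*.0045) for a,b in((-1,-1),(-1,1),(1,1),(1,-1))]
    P=np.array([(x,y,z) for z in(.071,top) for x,y in q])
    cv2.fillConvexPoly(im,cv2.convexHull(pr(world(v,P)).round().astype(np.int32)),255)
    ang=np.linspace(0,6.283,40);D=np.concatenate([np.c_[.018*np.cos(ang),.018*np.sin(ang),0*ang+z] for z in(.068,.071)])
    cv2.fillConvexPoly(im,cv2.convexHull(pr(world(v,D)).round().astype(np.int32)),255)
    S=np.array([(-.017,-.0008,top),(-.017,.0008,top),(.017,.0008,top),(.017,-.0008,top)])
    cv2.fillConvexPoly(im,pr(world(v,S)).round().astype(np.int32),0)
    return cv2.resize(im,(x1-x0,y1-y0),interpolation=cv2.INTER_AREA)/255.
o=np.clip((img[:,:,0]-img[:,:,2])/90,0,1)  # orangeness
from scipy.optimize import minimize
for top in(.092,.095):
  for deg in range(80,103,2):
    r=minimize(lambda p:((render(p[0]/1e3,p[1]/1e3,np.radians(deg),top)-o)**2).sum(),[0,0],method='Nelder-Mead',options=dict(initial_simplex=[[0,0],[2,0],[0,2]],maxiter=40))
    print(top,deg,round(r.fun,2),r.x.round(1))
```

```text
[[ 85  91  79  74  52  43  43  47  39  44  43  42  43 171 204 125]
 [ 87  76  48  32  40  43  47  41  36  43  45  84 153 193 201 197]
 [ 49  41  35  31  37  45  42  42  43  85 137 155 130 150 184 194]
 [ 37  30  30  34  31  40  40  56  94 107  78  70 116 170 189 191]
 [ 33  33  32  31  34  35  48  73  68  62 112 139 144 167 192 189]
 [ 28  28  31  30  52  59  71  69  67 115 140 138 137 127 107 108]
 [ 36  34  51  90 105  64  62 114 144 139 131 132 139 129 103 101]
 [ 39  84 103  72  61 110 142 141 137 134 132 131 138 125 104 101]
 [ 82 108 103 111 140 140 139 135 134 134 131 130 134 121 100  88]
 [104 122 140 146 142 136 133 133 136 133 133 133 138 114  53  37]
 [152 146 137 139 134 134 135 135 133 132 133 132 133 108  46  51]]
[[232 233 220 178 118  66  64  67  60  65  63  61  66 187 222 140]
 [231 206 117  66  66  63  66  62  57  60  63 100 169 212 217 211]
 [119  75  59  53  59  63  61  61  64  99 124 143 146 164 201 207]
 [ 60  52  52  55  54  61  63  73  87  76  63  64  68 155 209 210]
 [ 53  53  53  52  56  57  53  58  57  56  56  54  56 149 209 208]
 [ 50  52  53  55  68  77  
[... 318 characters left out ...]
 51  57  49  51  54  52  54  50  50  52  50  58  65  71]]
0.092 80 10.09 [-0.7  1. ]
0.092 82 9.35 [-1.   1.1]
0.092 84 9.17 [-0.9  0.9]
0.092 86 9.31 [-1.4  1. ]
0.092 88 9.55 [-1.5  0.8]
0.092 90 10.22 [-1.7  1. ]
0.092 92 11.35 [-1.6  0.8]
0.092 94 12.93 [-1.5  1. ]
0.092 96 13.65 [-1.   0.7]
0.092 98 14.5 [-1.3  0.9]
0.092 100 15.91 [-1.3  0.4]
0.092 102 16.35 [-1.3  0.3]
0.095 80 14.05 [-0.2  0.5]
0.095 82 12.79 [-0.1  0.3]
0.095 84 12.47 [-0.1  0.4]
0.095 86 12.64 [-0.3  0.2]
0.095 88 13.33 [-0.4 -0.1]
0.095 90 14.0 [-0.7  0.3]
0.095 92 15.32 [-0.  0.]
0.095 94 16.43 [-0.2  0.2]
0.095 96 17.9 [-0.2  0.2]
0.095 98 19.75 [-0.4  0.1]
0.095 100 22.08 [-0.5  0.2]
0.095 102 23.57 [-0.5 -0.6]
```

The angle estimates straddle 90° (fit about 85°, slot pixels about 92°, tool pose 90°). Pressing will confirm it, because the panel is blocked at 2 mm if the fastener is out of line. I'll move to the press point with the fingers closed.

>>> move_arm:
  commands:
    - {"hand": 2.0,"travel": [0,1.5,0],"twist": [0,0,0]}
    - {"hand": 0.5,"travel": [0,2.0,0],"twist": [0,0,0]}
    - {"hand": 0,"travel": [0,1.6,0],"twist": [0,0,0]}
    - {"hand": 0,"travel": [0,0.9,0],"twist": [0,0,0]}
    - {"hand": 0,"travel": [0,0,0],"twist": [0,0,0]}

```text
time: 13.55
position: [0.5805, 0.0846, 0.1474]
tool_rot: [0.758, 0.653, 0.001, 0.001]
ft_force: [-0.2, -0.5, 0.1]
grip_width: 0.0143
grip_force: 0.0
```

>>> move_arm:
  commands:
    - {"hand": 0,"travel": [0,0,1.5],"twist": [0,0,0]}
    - {"hand": 0,"travel": [0,0,1.5],"twist": [0,0,0]}
    - {"hand": 0,"travel": [0,0,1.5],"twist": [0,0,0]}
    - {"hand": 0,"travel": [0,0,1.0],"twist": [0,0,0]}
    - {"hand": 0,"travel": [0,0,0.4],"twist": [0,0,0]}

```text
time: 13.97
position: [0.5762, 0.0853, 0.0867]
tool_rot: [0.757, 0.653, -0.002, -0.002]
ft_force: [-0.9, -0.2, 0.4]
grip_width: 0.0005
grip_force: 0.0
```

```bash
python3 g.py .5785 .0855 .082 -.142
```

```text
t 13.97 p [0.5762 0.0853 0.0867] psi -0.148 tilt [-0.0048  0.0002] q6 0.103 w 0.0005 gf 0.0 F [-0.9 -0.2  0.4] Mz [ 0.01 -0.04 -0.02]
travel cm [0.06 0.22 0.47] twist z deg -0.34
```

>>> move_arm:
  commands:
    - {"hand": 0,"travel": [0,0,0],"twist": [0,0,0]}
    - {"hand": 0,"travel": [0,0,0.2],"twist": [0,0,0]}
    - {"hand": 0,"travel": [0,0,0.2],"twist": [0,0,0]}
    - {"hand": 0,"travel": [0,0,0],"twist": [0,0,0]}
    - {"hand": 0,"travel": [0,0,0],"twist": [0,0,0]}

```text
time: 14.38
position: [0.5788, 0.0851, 0.085]
tool_rot: [0.757, 0.653, 0.0, 0.0]
ft_force: [-0.1, 0.6, 0.6]
grip_width: 0.0004
grip_force: 0.0
```

>>> move_arm:
  commands:
    - {"hand": 0,"travel": [0,0,0.1],"twist": [0,0,0]}
    - {"hand": 0,"travel": [0,0,0.1],"twist": [0,0,0]}
    - {"hand": 0,"travel": [0,0,0],"twist": [0,0,0]}
    - {"hand": 0,"travel": [0,0,0],"twist": [0,0,0]}

```text
time: 14.72
position: [0.5785, 0.0851, 0.0826]
tool_rot: [0.757, 0.653, 0.0, 0.0]
ft_force: [0.5, -0.5, -0.7]
grip_width: 0.0004
grip_force: 0.0
```

>>> move_arm:
  commands:
    - {"hand": 0,"travel": [0,0,0.1],"twist": [0,0,0]}
    - {"hand": 0,"travel": [0,0,0.1],"twist": [0,0,0]}
    - {"hand": 0,"travel": [0,0,0],"twist": [0,0,0]}
    - {"hand": 0,"travel": [0,0,0],"twist": [0,0,0]}

```text
time: 15.05
position: [0.5786, 0.0851, 0.0809]
tool_rot: [0.758, 0.653, 0.0, 0.0]
ft_force: [-1.0, -0.3, 3.9]
grip_width: 0.0001
grip_force: 2.1
```

>>> move_arm:
  commands:
    - {"hand": 0,"travel": [0,0,0.1],"twist": [0,0,0]}
    - {"hand": 0,"travel": [0,0,0.1],"twist": [0,0,0]}
    - {"hand": 0,"travel": [0,0,0],"twist": [0,0,0]}
    - {"hand": 0,"travel": [0,0,0],"twist": [0,0,0]}

```text
time: 15.38
position: [0.5786, 0.0851, 0.0787]
tool_rot: [0.757, 0.653, 0.0, 0.0]
ft_force: [-0.4, 0.6, 5.0]
grip_width: 0.0004
grip_force: 2.7
```

It has travelled past 2 mm at 5 N, so it isn't blocked. I'll keep pressing.

>>> move_arm:
  commands:
    - {"hand": 0,"travel": [0,0,0.1],"twist": [0,0,0]}
    - {"hand": 0,"travel": [0,0,0.1],"twist": [0,0,0]}
    - {"hand": 0,"travel": [0,0,0.1],"twist": [0,0,0]}
    - {"hand": 0,"travel": [0,0,0],"twist": [0,0,0]}
    - {"hand": 0,"travel": [0,0,0],"twist": [0,0,0]}

```text
time: 15.8
position: [0.5786, 0.0851, 0.076]
tool_rot: [0.757, 0.653, 0.0, 0.0]
ft_force: [-2.1, -0.4, 7.5]
grip_width: 0.0007
grip_force: 3.5
```

>>> move_arm:
  commands:
    - {"hand": 0,"travel": [0,0,0.1],"twist": [0,0,0]}
    - {"hand": 0,"travel": [0,0,0.1],"twist": [0,0,0]}
    - {"hand": 0,"travel": [0,0,0],"twist": [0,0,0]}
    - {"hand": 0,"travel": [0,0,0],"twist": [0,0,0]}

```text
time: 16.13
position: [0.5786, 0.0851, 0.0744]
tool_rot: [0.757, 0.653, 0.0, 0.0]
ft_force: [-2.1, 0.2, 8.7]
grip_width: 0.0007
grip_force: 4.6
```

>>> move_arm:
  commands:
    - {"hand": 0,"travel": [0,0,0.1],"twist": [0,0,0]}
    - {"hand": 0,"travel": [0,0,0],"twist": [0,0,0]}
    - {"hand": 0,"travel": [0,0,0],"twist": [0,0,0]}

```text
time: 16.38
position: [0.5787, 0.0851, 0.0743]
tool_rot: [0.757, 0.653, 0.0, 0.0]
ft_force: [-4.0, 0.2, 14.9]
grip_width: 0.0007
grip_force: 7.5
```

>>> move_arm:
  commands:
    - {"hand": 0,"travel": [0,0,0.03],"twist": [0,0,0]}
    - {"hand": 0,"travel": [0,0,0],"twist": [0,0,0]}
    - {"hand": 0,"travel": [0,0,0],"twist": [0,0,0]}
    - {"hand": 0,"travel": [0,0,0],"twist": [0,0,0]}

```text
time: 16.72
position: [0.5786, 0.0851, 0.0743]
tool_rot: [0.757, 0.653, 0.0, 0.0]
ft_force: [-3.4, -0.6, 16.8]
grip_width: 0.001
grip_force: 8.3
```

```bash
python3 g.py .5785 .0855 .074 -.142
python3 - <<'E'
from g import *
s=robot.camera('scene');a=pickle.load(open('c2.pkl','rb'))
for b in((240,235,275,268),(150,310,195,355),(275,220,312,250)): print(b,blobs(a,(20,100,80),(75,255,255),b),blobs(s,(20,100,80),(75,255,255),b))
E
```

```text
t 16.72 p [0.5786 0.0851 0.0743] psi -0.1479 tilt [ 0.0008 -0.0002] q6 0.103 w 0.001 gf 8.348081863950938 F [-3.4 -0.6 16.8] Mz [-0.06  0.68  0.  ]
travel cm [ 0.04 -0.02  0.03] twist z deg -0.34
(240, 235, 275, 268) [(431, [258.08, 251.45])] [(432, [258.12, 251.54])]
(150, 310, 195, 355) [] []
(275, 220, 312, 250) [(383, [291.55, 231.83]), (65, [307.18, 246.09])] [(385, [291.45, 231.72]), (65, [307.18, 246.09])]
```

The panel is on its hard stop with a steady 17 N, and both cartridges are unmoved. Handing in.

```bash
python3 -c "
from rig import robot
print(robot.hand_in())"
```

```text
the job is handed in; nothing more can be done
None
```

I handed the job in at about 17 s: the green cartridge is fully down in the green bay and released, the fastener is turned in line with the marks, and the panel is held on its hard stop at about 17 N; no verdict came back, and the last camera check showed both cartridges unmoved.

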